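# Prop up the microscope camera's folding screen

## Task

Two white instruments with folded-down screens stand on the microscope bench. Raise the screen of the larger one, the microscope camera's control unit, to about 60 degrees above flat, and leave it standing there on its stiff hinge. Leave the smaller instrument's screen folded down.

Things in the scene. Friction and masses are not known exactly. Their poses are not given: they have to be found in the camera images.
- screen (a joint): Angle (rad) of the larger white instrument's grey screen: 0 = folded flat on its case, grows as the front edge rises, stop at 1.9; starts at 0 to 0.3. The screen is a plate 160 (hinge to front edge) x 200 (along hinge) x 14 mm thick, 0.35 kg, on a fixed case of the same outline. The hinge is stiff: the screen stays where it is left; lifting takes 4 to 8 N at the lug.
- screen_lug (a point): Grip point of its pull lug, a steel tab 20 wide (along hinge), 8 thick (mm), standing 38 out of the screen's upper face, mid-width, 15 from the front edge; on the tab's centre line, 27 above that face. Flat, it is 145 in front of the hinge line and 41 above it. Moves with the screen (z out of its upper face). Held across its 20 width it pivots in the fingers: the tool may stay upright.
- screen_hinge (a point): Middle of the larger screen's hinge line, at the far upper edge of its white case, 46 mm above the table; fixed, does not turn with the screen. Axes: x level, from the screen's front edge to the hinge (away from the robot, yawed up to 23 degrees either way), y level along the hinge, z up.
- meter_lid (a joint): Angle (rad) of the smaller white instrument's screen, a bystander of the same make: screen only 100 x 120 x 14 mm, with a like lug; 0 = folded flat, as it starts. It stands to the left or right of the larger one, their middles 24 to 50 cm apart sideways.

How it is judged:
At the end, for the whole second after the job is handed in: The larger instrument's screen stands still at 60 degrees, give or take 12, and the smaller one's screen is folded down (within 6 degrees) (value of joint screen between 0.837758 and 1.25664 rad and velocity of joint screen between -0.05 and 0.05 rad/s and value of joint meter_lid below 0.1 rad); the robot touches nothing.
It fails at once if the smaller instrument's screen is lifted by more than 10 degrees (value of joint meter_lid above 0.175 rad).
It also fails if it takes over 32 s, if anything falls off the work surface, if the arm or the gripper's body presses on something with over 40 N, if the wrist force passes 120 N, or if a joint passes its speed limit or range.

## Robot

A 7-joint arm with a two-finger parallel gripper is mounted at the origin on the work surface. World frame = base frame: x ahead of the robot, y to its left, z up, the work surface at z = 0. Lengths are in m, angles in rad, forces in N, time in s.
With the tool pointing down it reaches from about 0.425 to 0.875 m from the base axis. Payload 9.9 kg.
Tool frame: the origin (TCP) lies midway between the tips of the shut fingers; the grasp point (between the pads) lies 19 mm behind it; z points along the fingers, y is the direction in which the jaws open and shut (so a half turn about z gives the same grasp; the last joint's range is limited). The gripper opens to 85 mm and grips with 20 to 120 N. Pads are 22 mm wide; open, the fingers measure 114 mm over their backs; the gripper's body (76 mm by 85 mm) begins 54 mm behind the grasp point. The pads swing forward as they close: fully open they stand 13 mm farther back than shut.
Start: joints at [-1.357, 0.576, 0.025, 1.437, -0.015, 1.129, -0.057], TCP at [0.198, 0.645, 0.231] pointing down, gripper open.
Joint ranges: [-2.76, 2.76], [-0.34, 2.15], [-1.52, 1.57], [0.19, 2.46], [-1.09, 4.23], [0.17, 1.99], [-2.82, 2.82]. Speed limits (rad/s): [2.22, 2.22, 3.01, 3.01, 3.14, 3.14, 3.14].

## Interface

Orientations are given as [roll, pitch, yaw] about the fixed x, y, z axes, in that order (R = Rz(yaw) Ry(pitch) Rx(roll)).
In Python, from workcell import ctrl, grab_frame, calibration, job, search_frame, masks_of, place_of gives the robot as it stands. The module is installed in compiled form; this text tells all that it offers.
- The arm moves only by the tool apply_moves, never from a script. Its argument "deltas" is a list that holds one entry, the list of rows, each a list of 7 numbers: the turn, a rotation vector about the tool's x, y, z in degrees, then the shift along the tool's x, y, z in cm, then the closure in counts, from 0 (fully open) to 255 (shut). In form: [[[rx, ry, rz, x, y, z, claw], ...]]. A call has 1 to 12 rows; each row is the pose to reach, as a shift and turn from the pose commanded when the call began, along the tool's axes at that moment; what a row does not reach only later rows make up. A row lasts 1/10 s, in which the tool goes at most 50 mm and 8.59 degrees, less where a joint would pass 70% of its speed; a pose out of reach is approached as far as the arm can. A call with a gripper value outside its range is refused whole. The fingers move at their own pace and stop on an object; the grip force is fixed at half the most. Time passes only in rows, so rows that repeat a pose let the fingers close. It gives the time, the measured TCP pose, the force and the opening at its end, in the units of the state.
- ctrl.read_state(): the state, without advancing time (a new reading comes with each control period).
- grab_frame(name): name is "scene" or "side" or "wrist"; returns the picture (400x640x3 uint8, blue, green, red); there is no depth.
- calibration(name): a dict with "K" (3x3 intrinsics, pixels), "rvec" (rotation vector, rad) and "tvec" (3), from world to camera coordinates, as OpenCV has them; the wrist camera has in their place "tool_from_camera" (4x4, takes a point from camera to tool coordinates, whose origin is the TCP and whose axes are the flange's). Camera axes: x right, y down, z forward; pixel columns grow to the right and rows downward; lengths in m; the calibration is good to about 2 mm. A picture is of the moment at which its call begins: read the wrist's pose just before it. calibration takes no time and is no camera call.
- job.close_job(): hands the job in, once; it reports no verdict.
Trained networks look in the newest picture that a camera, given by its name, has taken for a name from the list of things; names that differ only in an ending like _2 or _b are one class to them, and where a whole thing is asked for, a point or a joint stands for the part that bears it (a point fixed in the world has none). Each returns a list of dicts, best first, with "p" (0 to 1); they miss things now and then, are a little off and sometimes report something else, mostly with a low value. They report only what shows in the picture. A call takes as long as a camera call.
- search_frame(camera, label): "box" ([centre column, centre row, width, height] in pixels, round what is visible of it).
- masks_of(camera, label): "mask" (400x640 bool, what is visible of it) and "box" ([centre column, centre row, width, height] in pixels, round what is visible of it).
- place_of(camera, label): "uv" ([column, row] in pixels: a listed point, or the origin of a listed thing).
The state is a dict: "clock": time; "joint_pos": joint angles; "dq": joint speeds; "joint_efforts": joint torques, N m; "eef_pos": TCP position; "orientation": TCP orientation; "force": force on the tool from outside, world axes, zero at the start; "moment": the same for the moment, N m; "finger_gap": opening from 0.0 (shut) to 1.0 (fully open).
Only numpy, scipy, OpenCV 4.12 (cv2) and the standard library are available. Lean on these libraries where they do the work, as an engineer would, in place of code of your own. Each camera call takes 0.05 s, during which the arm holds its last target. There are 200 camera calls.

## Working session

There is one attempt and no reset: what is moved stays moved. The work goes in short steps, Python scripts to look and compute and a tool call to move; the robot and the scene stay as the last step left them, time stands still between calls to the robot, and variables do not carry over. Pictures are saved under pics/ and viewed, about 8 in all and at most 12, crops included, and the job is handed in when it is done.

Besides the shell and the picture viewer there is one more tool, called as a command line: name --argument value ..., lists and objects as JSON in quotes. apply_moves: Moves the arm, as the interface text tells. Its arguments: {"type":"object","properties":{"deltas":{"type":"array"}},"required":["deltas"]}

```bash
mkdir -p pics; cat > h.py <<'E'
import numpy as np, cv2
from workcell import ctrl, grab_frame, calibration, job, search_frame, masks_of, place_of
from scipy.spatial.transform import Rotation as R
def cam(n):
    c=calibration(n);K=np.array(c["K"])
    if n=="wrist":
        s=ctrl.read_state();T=np.eye(4);T[:3,:3]=R.from_euler('xyz',s["orientation"]).as_matrix();T[:3,3]=s["eef_pos"]
        M=T@np.array(c["tool_from_camera"]);return K,M[:3,:3],M[:3,3]
    Rm=R.from_rotvec(np.ravel(c["rvec"])).as_matrix();return K,Rm.T,-Rm.T@np.ravel(c["tvec"])
def ray(n,uv):
    K,A,o=cam(n);d=A@np.linalg.solve(K,[uv[0],uv[1],1]);return o,d/np.linalg.norm(d)
def onz(n,uv,z):
    o,d=ray(n,uv);return o+d*(z-o[2])/d[2]
def tri(rs):
    P=[np.eye(3)-np.outer(d,d) for o,d in rs]
    p=np.linalg.solve(sum(P),sum(p@o for p,(o,d) in zip(P,rs)))
    return p,[np.linalg.norm(q@(p-o)) for q,(o,d) in zip(P,rs)]
def proj(n,p):
    K,A,o=cam(n);c=K@(A.T@(np.asarray(p)-o));return c[:2]/c[2]
E
python3 - <<'E'
from h import *
s=ctrl.read_state();print({k:np.round(v,3) for k,v in s.items()})
ims=[]
for n in("scene","side"):
    im=grab_frame(n);ims.append(im)
    print(n,np.round(cam(n)[2],2))
    for l in("screen_lug","screen_hinge"):
        for d in place_of(n,l)[:3]:print(l,np.round(d["uv"],1),round(d["p"],2),np.round(onz(n,d["uv"],.087 if 'lug' in l else .046),3))
    for l in("screen","meter_lid"):
        for d in search_frame(n,l)[:3]:print(l,np.round(d["box"]),round(d["p"],2))
cv2.imwrite("pics/a.png",ims[0]);cv2.imwrite("pics/b.png",ims[1])
E
```

```text
{'clock': np.float64(0.0), 'joint_pos': array([-1.357,  0.577,  0.025,  1.438, -0.015,  1.129, -0.056]), 'dq': array([-0.   , -0.001,  0.001, -0.001,  0.   , -0.001,  0.002]), 'joint_efforts': array([-0.0000e+00, -7.6574e+01,  2.2500e+00, -2.8598e+01,  1.5000e-02,
        1.2000e-02, -0.0000e+00]), 'eef_pos': array([0.198, 0.645, 0.23 ]), 'orientation': array([-3.14 ,  0.   ,  2.844]), 'force': array([ 0.265,  0.002, -0.163]), 'moment': array([-0.035,  0.038, -0.003]), 'finger_gap': np.float64(0.999)}
scene [ 0.95 -0.39  1.01]
screen_lug [327.3 137.9] 0.66 [0.444 0.191 0.087]
screen_hinge [360.7 187.7] 0.81 [0.591 0.154 0.046]
meter_lid [270. 292.  64.  67.] 0.94
side [ 0.21 -0.49  0.57]
screen_lug [196.1 174.9] 0.76 [0.46  0.203 0.087]
screen_hinge [264.  181.7] 0.78 [0.584 0.153 0.046]
screen [234. 189.  96.  63.] 0.74
meter_lid [394. 267.  89.  70.] 0.68
```

View pics/a.png

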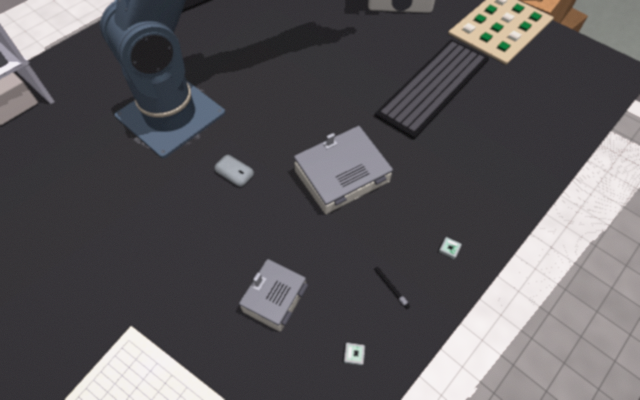

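View pics/b.png

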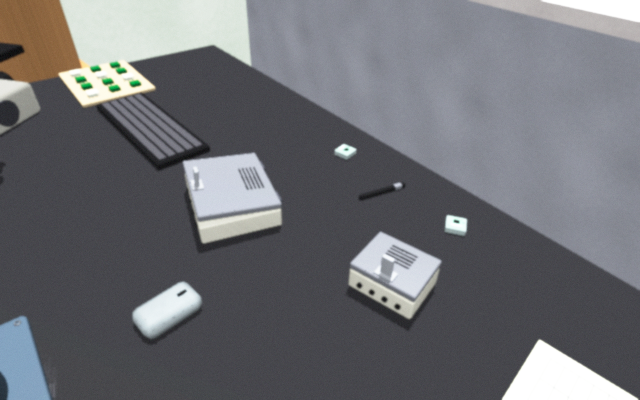

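The scene view shows the larger instrument around pixel (343,170), with its lug at (331,140). The smaller one is at (273,295). In the side view their lugs are at (196,178) and (387,266).

```bash
python3 - <<'E'
from h import *
h,e=tri([ray("scene",(360.7,187.7)),ray("side",(264,181.7))]);print(h,e)
l,e=tri([ray("scene",(327.3,137.9)),ray("side",(196.1,174.9))]);print(l,e)
m=onz("side",(387,266),.087);print("meter lug",m)
d=h-l;print("yaw",np.degrees(np.arctan2(d[1],d[0])),np.hypot(*d[:2]),d[2])
s=ctrl.read_state();Rt=R.from_euler('xyz',s["orientation"]).as_matrix()
t=l.copy();t[2]=.21;print("tool delta cm",100*Rt.T@(t-s["eef_pos"]))
print(calibration("wrist"))
E
```

```text
[0.58837092 0.15850946 0.04033964] [np.float64(0.001051311789756555), np.float64(0.0010513117897566308)]
[0.45210132 0.18140101 0.10204851] [np.float64(8.937966419618922e-05), np.float64(8.937966419612643e-05)]
meter lug [ 0.58641229 -0.20209414  0.087     ]
yaw -9.535925117252003 0.13817896525245119 -0.061708875189780195
tool delta cm [-37.89757721 -36.88910568   2.12987792]
{'K': array([[348.79275616,   0.        , 316.2164195 ],
       [  0.        , 348.79275616, 194.78721965],
       [  0.        ,   0.        ,   1.        ]]), 'tool_from_camera': array([[-8.53902599e-05, -9.57409831e-01, -2.88732415e-01,
         7.28612962e-02],
       [ 9.99999993e-01, -5.96753241e-05, -9.78640286e-05,
        -2.43315562e-04],
       [ 7.64657826e-05, -2.88732422e-01,  9.57409830e-01,
        -1.41890926e-01],
       [ 0.00000000e+00,  0.00000000e+00,  0.00000000e+00,
         1.00000000e+00]])}
```

apply_moves --deltas '[[[0, 0, 0, -38, -37, 0, 0], [0, 0, 0, -38, -37, 0, 0], [0, 0, 0, -38, -37, 0, 0], [0, 0, 0, -38, -37, 0, 0], [0, 0, 0, -38, -37, 0, 0], [0, 0, 0, -38, -37, 0, 0], [0, 0, 0, -38, -37, 0, 0], [0, 0, 0, -38, -37, 0, 0], [0, 0, 0, -38, -37, 0, 0], [0, 0, 0, -38, -37, 0, 0], [0, 0, 0, -38, -37, 0, 0], [0, 0, 0, -38, -37, 0, 0]]]'

```text
clock: 1.7
eef_pos: [0.4549, 0.1754, 0.2317]
orientation: [-3.141, 0.002, 2.836]
force: [0.6, 0.2, 0.2]
finger_gap: 1.002
```

```bash
python3 - <<'E'
from h import *
s=ctrl.read_state();print(s["eef_pos"],s["dq"].round(2) if hasattr(s["dq"],"round") else s["dq"])
im=grab_frame("wrist")
L=place_of("wrist","screen_lug");H=place_of("wrist","screen_hinge");print(L,H)
cv2.imwrite("pics/c.png",im)
if L:
    w=ray("wrist",L[0]["uv"])
    l,e=tri([ray("scene",(327.3,137.9)),ray("side",(196.1,174.9)),w]);print(l,e)
if H:
    h,e=tri([ray("scene",(360.7,187.7)),ray("side",(264,181.7)),ray("wrist",H[0]["uv"])]);print(h,e)
E
```

```text
[0.45487221 0.1753541  0.23168954] [-0.06  0.   -0.07  0.   -0.02 -0.   -0.07]
[{'uv': [334.4, 177.3], 'p': 0.88}] []
[0.45203577 0.19068618 0.09541562] [np.float64(0.006192319298044987), np.float64(0.003233431325223205), np.float64(0.005401000805287733)]
```

View pics/c.png

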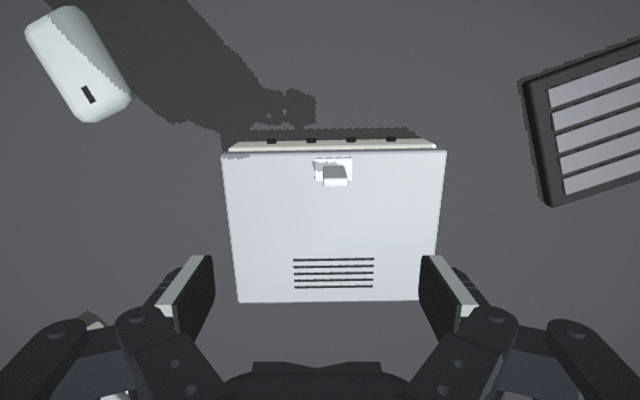

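The wrist view shows the screen's front corners at (221,153) and (447,151) and its rear corners at (239,302) and (438,299). The lug's top is at (334,180), and the jaws are already nearly square to the screen.

```bash
cat >> h.py <<'E'
def pt(q,x,y,z): # x in front of hinge, z above hinge, screen frame
    hx,hy,ps,th=q; c,s=np.cos(th),np.sin(th)
    X,Z=x*c-z*s, x*s+z*c
    u=np.array([np.cos(ps),np.sin(ps)]);v=np.array([-u[1],u[0]])
    return np.r_[np.array([hx,hy])-X*u+y*v,.046+Z]
E
cat > f.py <<'E'
from h import *
from scipy.optimize import least_squares
def fit(free=True):
    # wrist image: up=towards robot, right: check sign
    ob=[("wrist",(221,153),(.16,.1*S,.014),1),("wrist",(447,151),(.16,-.1*S,.014),1),("wrist",(239,302),(0,.1*S,.014),1),("wrist",(438,299),(0,-.1*S,.014),1),
    ("wrist",(334.4,178),(.145,0,.041),.5),("scene",(327.3,137.9),(.145,0,.041),1),("side",(196.1,174.9),(.145,0,.041),1),("scene",(360.7,187.7),(0,0,0),.5),("side",(264,181.7),(0,0,0),.5)]
    f=lambda q:np.concatenate([w*(proj(n,pt(q,*p))-uv) for n,uv,p,w in ob])
    return least_squares(f,[.588,.155,-.28,.1],x_scale=[.01,.01,.1,.1],loss="soft_l1")
for S in(1,-1):
    r=fit();print(S,r.cost,r.x,np.degrees(r.x[2:]));print(r.fun.reshape(-1,2).round(1).tolist())
    if r.cost<200: print("lug",pt(r.x,.145,0,.041))
print(proj("wrist",[.45,.29,.06]))
E
python3 f.py
```

```text
1 850.1518758646838 [ 0.59052809  0.15254534 -0.30691085  0.01416709] [-17.58469662   0.81171457]
[[223.4, -0.3], [-225.4, -0.3], [186.8, 3.4], [-205.1, 4.9], [-0.1, -1.3], [4.0, 0.1], [-1.9, 1.9], [-0.3, 0.1], [1.3, -0.5]]
-1 18.63530115479405 [ 0.58994182  0.15897264 -0.27177556  0.04390861] [-15.57159284   2.51577822]
[[-0.1, 0.4], [0.3, -3.4], [-0.2, 3.1], [-5.9, 1.7], [0.6, -1.3], [4.1, -1.4], [-2.8, -0.0], [0.4, -0.7], [0.4, -1.1]]
lug [0.45213218 0.19737614 0.09332519]
[432.70458612 134.67684163]
```

apply_moves --deltas '[[[0, 0, -2, 0.6, 1.6, 2, 0], [0, 0, -2, 0.6, 1.6, 6, 0], [0, 0, -2, 0.6, 1.6, 8, 0], [0, 0, -2, 0.6, 1.6, 8, 0], [0, 0, -2, 0.6, 1.6, 8, 0]]]'

```text
clock: 2.35
eef_pos: [0.4514, 0.1982, 0.1517]
orientation: [3.142, -0.0, 2.881]
force: [0.5, -0.3, 0.6]
finger_gap: 1.002
```

```bash
python3 - <<'E'
from h import *
im=grab_frame("wrist");s=ctrl.read_state();print(s["eef_pos"],s["orientation"],np.round(s["dq"],3))
L=place_of("wrist","screen_lug");print(L)
cv2.imwrite("pics/d.png",im)
print(proj("wrist",[.452,.197,.093]),onz("wrist",L[0]["uv"],.093) if L else 0)
E
```

```text
[0.4519732  0.19818559 0.15228425] [3.14060328e+00 7.56180052e-04 2.87996894e+00] [ 0.007 -0.014  0.005 -0.006  0.    -0.002  0.001]
[{'uv': [306.6, 225.1], 'p': 0.96}]
[314.8319453  213.67150869] [0.45793733 0.19011881 0.093     ]
```

View pics/d.png

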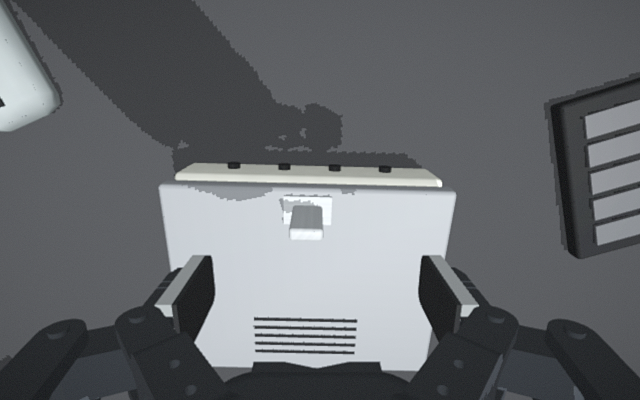

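The view shows the lug about 10 px left of and 11 px below where I predicted it, at (306,225). I'll shift by that and descend.

apply_moves --deltas '[[[0, 0, 0, -0.7, -0.6, 1, 0], [0, 0, 0, -0.7, -0.6, 4, 0], [0, 0, 0, -0.7, -0.6, 6.5, 0], [0, 0, 0, -0.7, -0.6, 7.6, 0], [0, 0, 0, -0.7, -0.6, 7.6, 0], [0, 0, 0, -0.7, -0.6, 7.6, 100], [0, 0, 0, -0.7, -0.6, 7.6, 130]]]'

```text
clock: 3.15
eef_pos: [0.4577, 0.1897, 0.0763]
orientation: [3.14, 0.001, 2.879]
force: [0.5, 0.3, 0.7]
finger_gap: 0.695
```

```bash
python3 - <<'E'
from h import *
im=grab_frame("wrist");s=ctrl.read_state();print(s["eef_pos"],s["finger_gap"],s["force"])
cv2.imwrite("pics/e.png",im)
b=grab_frame("side");cv2.imwrite("pics/e2.png",cv2.resize(b[100:260,120:320],None,fx=3,fy=3))
E
```

```text
[0.45761047 0.18977557 0.07632409] 0.602199961510794 [ 0.40778235 -0.69595941 -0.52363325]
```

View pics/e.png

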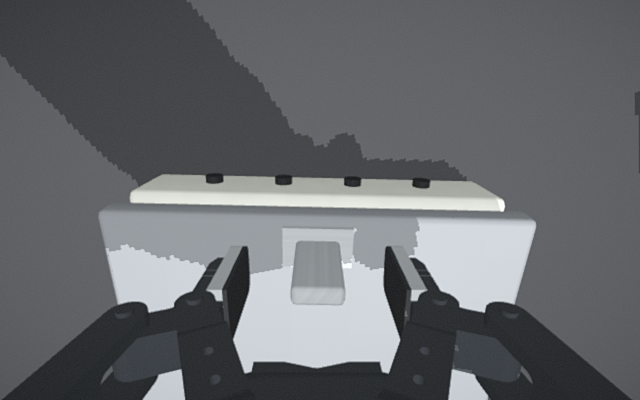

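View pics/e2.png

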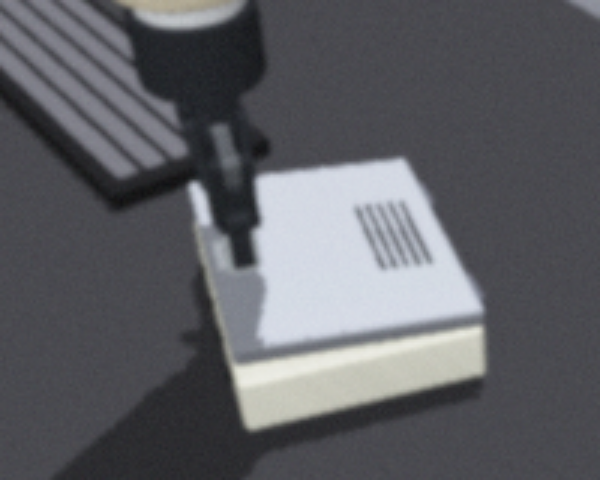

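apply_moves --deltas '[[[0, 0, 0, 0, 0, 0, 255], [0, 0, 0, 0, 0, 0, 255], [0, 0, 0, 0, 0, 0, 255], [0, 0, 0, 0, 0, 0, 255], [0, 0, 0, 0, 0, 0, 255], [0, 0, 0, 0, 0, 0, 255]]]'

```text
clock: 3.85
eef_pos: [0.4572, 0.1903, 0.0755]
orientation: [3.141, 0.0, 2.879]
force: [-0.9, 5.8, 3.8]
finger_gap: 0.217
```

apply_moves --deltas '[[[0, 0, 0, -0.16, 0, -0.45, 255], [0, 0, 0, -0.34, 0, -0.92, 255], [0, 0, 0, -0.55, 0, -1.4, 255], [0, 0, 0, -0.77, 0, -1.88, 255], [0, 0, 0, -1.0, 0, -2.34, 255], [0, 0, 0, -1.26, 0, -2.8, 255], [0, 0, 0, -1.53, 0, -3.25, 255], [0, 0, 0, -1.82, 0, -3.7, 255], [0, 0, 0, -2.12, 0, -4.13, 255], [0, 0, 0, -2.44, 0, -4.55, 255], [0, 0, 0, -2.44, 0, -4.55, 255]]]'

```text
clock: 4.95
eef_pos: [0.4808, 0.1833, 0.1204]
orientation: [3.142, -0.0, 2.878]
force: [3.9, 4.1, -3.5]
finger_gap: 0.221
```

apply_moves --deltas '[[[0, 0, 0, -0.33, 0, -0.4, 255], [0, 0, 0, -0.68, 0, -0.8, 255], [0, 0, 0, -1.41, 0, -1.56, 255], [0, 0, 0, -2.19, 0, -2.26, 255], [0, 0, 0, -3.02, 0, -2.91, 255], [0, 0, 0, -3.89, 0, -3.5, 255], [0, 0, 0, -4.8, 0, -4.03, 255], [0, 0, 0, -5.75, 0, -4.49, 255], [0, 0, 0, -6.73, 0, -4.88, 255], [0, 0, 0, -7.73, 0, -5.21, 255], [0, 0, 0, -8.4, 0, -5.37, 255], [0, 0, 0, -8.4, 0, -5.37, 255]]]'

```text
clock: 6.15
eef_pos: [0.5626, 0.1592, 0.1748]
orientation: [-3.14, 0.001, 2.877]
force: [-2.3, -5.6, -8.4]
finger_gap: 0.215
```

```bash
python3 - <<'E'
from h import *
im=grab_frame("wrist");b=grab_frame("side");s=ctrl.read_state();print(s["eef_pos"],s["finger_gap"],s["force"])
cv2.imwrite("pics/g.png",np.hstack([cv2.resize(im,(400,250)),cv2.resize(b[60:260,120:440],(400,250))]))
d=np.array([.590,.159,.046])-s["eef_pos"]-[0,0,.019];print(d,np.degrees(np.arctan2(-d[2],d[0]*np.cos(.27)-d[1]*np.sin(.27))))
E
```

```text
[0.56258301 0.15925571 0.17480631] 0.22073865752928484 [ 0.32267698 -5.68404566 -9.57802426]
[ 0.02741699 -0.00025571 -0.14780631] 79.83854808233465
```

View pics/g.png

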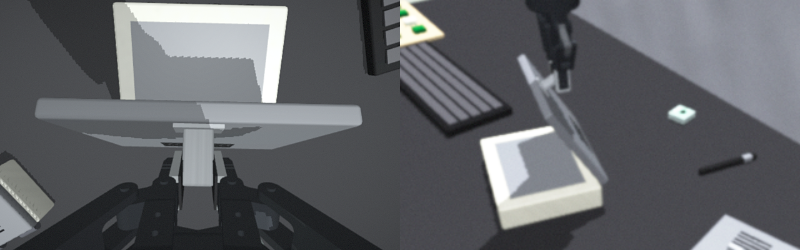

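The screen is standing at about 60° (geometry gives 60–64°) with the lug held in the jaws. I'll release it and retreat straight up.

apply_moves --deltas '[[[0, 0, 0, 0, 0, 0, 150], [0, 0, 0, 0, 0, 0, 100], [0, 0, 0, 0, 0, 0, 60], [0, 0, 0, 0, 0, 0, 60], [0, 0, 0, 0, 0, -1, 60], [0, 0, 0, 0, 0, -3, 60], [0, 0, 0, 0, 0, -6, 60], [0, 0, 0, 0, 0, -9, 60], [0, 0, 0, 0, 0, -12, 60], [0, 0, 0, 0, 0, -12, 60], [0, 0, 0, 0, 0, -12, 60], [0, 0, 0, 0, 0, -12, 60]]]'

```text
clock: 7.45
eef_pos: [0.5611, 0.1613, 0.294]
orientation: [-3.141, -0.001, 2.879]
force: [-0.2, 0.5, 0.3]
finger_gap: 0.77
```

```bash
python3 - <<'E'
from h import *
from scipy.optimize import least_squares
b=grab_frame("side");L2=place_of("side","screen_lug");a=grab_frame("scene");L1=place_of("scene","screen_lug")
s=ctrl.read_state();print(s["clock"],s["eef_pos"],s["finger_gap"],s["force"])
print(L1,L2)
w=grab_frame("wrist");Lw=place_of("wrist","screen_lug");print(Lw)
rs=[ray(n,l[0]["uv"]) for n,l in(("scene",L1),("side",L2),("wrist",Lw)) if l]
if len(rs)>1:print(tri(rs))
for t in(50,60,70):print(t,[proj("side",pt((.592,.158,-.27,np.radians(t)),.16,y,.014)).round() for y in(.1,-.1)])
cv2.imwrite("pics/k.png",cv2.resize(b[60:330,110:470],None,fx=2.2,fy=2.2))
E
```

```text
7.65 [0.5612735  0.16129401 0.29369175] 0.7669343358092564 [ 0.26995456 -0.12928387 -0.06322535]
[{'uv': [356.1, 147.6], 'p': 0.74}] [{'uv': [245.5, 120.9], 'p': 0.81}]
[{'uv': [312.4, 192.4], 'p': 0.67}]
(array([0.5612808 , 0.15770277, 0.18829561]), [np.float64(0.00699353119900658), np.float64(0.0065172220807419735), np.float64(0.0009705662502554856)])
50 [array([204., 110.]), array([227., 159.])]
60 [array([215., 102.]), array([240., 149.])]
70 [array([228.,  96.]), array([255., 142.])]
```

View pics/k.png

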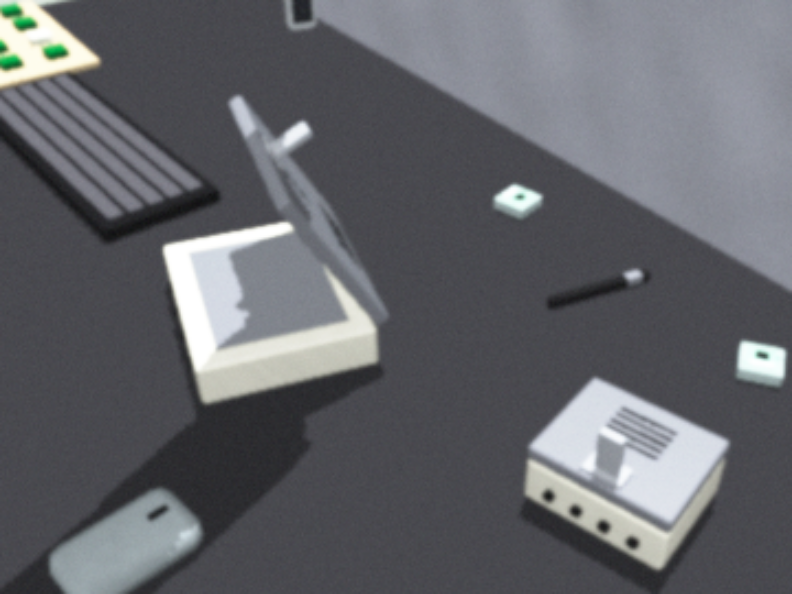

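```bash
python3 -c "
from h import *
print(job.close_job())"
```

```text
the job is handed in; nothing more can be done
None
```

The larger instrument's screen is standing at about 60° on its own hinge. The smaller instrument was never touched, and its screen is still flat. I gripped the pull lug across its width and swung it up along the hinge arc with the tool upright. Then I released it, went straight up 12 cm and handed the job in at about 7.7 s.

**Last checks:**
- **Contact:** the measured force was near 0 N and the gripper was well clear of the screen.
- **Screen angle:** my estimates ranged from 55° to 64°, all inside the 48–72° band:
  - From the tool pose while still gripping: about 64°.
  - From the planned arc: about 61°.
  - From the screen's top corner in the side view after release: about 60°, within 4 px of where it should be.
  - From the lug height after release, triangulated from three cameras: about 55°. This one is looser, as the camera rays missed each other by up to 7 mm.

I did not measure the screen's speed after release. The handover itself reported no verdict.

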